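Load the egg cooker, refit its timer knob and hold it pressed in

ROBOT

A 6-joint arm with a two-finger parallel gripper is mounted at the origin on a cart in front of the work surface, level with it; the furniture and walls round the work are solid. World frame = base frame: x ahead of the robot, y to its left, z up, the work surface at z = 0. Lengths are in m, angles in rad, forces in N, time in s.
With the tool pointing down it reaches from about 0.25 to 0.725 m from the base axis. Payload 4 kg.
Tool frame: the origin (TCP) lies midway between the tips of the shut fingers; the grasp point (between the pads) lies 19 mm behind it; z points along the fingers, y is the line along which they close (so a half turn about z gives the same grasp; the last joint's range is limited). The gripper opens to 85 mm and grips with 20 to 120 N. Pads are 22 mm wide; open, the fingers measure 114 mm over their backs; the gripper's body (76 mm by 85 mm) begins 54 mm behind the grasp point. The pads swing forward as they close: fully open they stand 13 mm farther back than shut.
Start: joints at [-1.141, 0.241, 0.005, 1.335, 0, 1.571], TCP at [0.208, -0.455, 0.231] pointing down, gripper open.
Joint ranges: [-2.72, 2.72], [-1.05, 1.87], [-1.09, 1.28], [-1.99, 2.15], [-1.42, 1.44], [-3.14, 3.14]. Speed limits (rad/s): [2.79, 2.79, 3.14, 3.14, 3.14, 3.14].

INTERFACE

Orientations are given as a unit quaternion [x, y, z, w].
In Python, from workcell import get_obs, camera, job_done, silhouettes gives the robot as it stands. The module is installed in compiled form; this text tells all that it offers.
- The arm moves only by the tool drive_tool, never from a script. Its argument "increments" is a list of rows, each a list of 3 entries, a list of its own where there are three numbers: the shift along the world's x, y, z in mm, then the turn, a rotation vector about the world's x, y, z in degrees, then the opening, from 0 (shut) to 1 (fully open). A call has 1 to 8 rows; each row shifts and turns the commanded pose from where the row before left it; what a row does not reach is not made up. A row lasts 1/12 s, in which the tool goes at most 41.7 mm and 7.16 degrees, less where a joint would pass 70% of its speed; a pose out of reach is approached as far as the arm can. A call is refused whole if a number of a shift passes 41.7 or a number of a turn 7.16, either way. A call with a gripper value outside its range is refused whole. The fingers move at their own pace and stop on an object; the grip force is fixed at half the most. Time passes only in rows, so rows that do not move let the fingers close. It gives the time, the measured TCP pose, the force, the opening and the grip force at its end, in the units of the state.
- get_obs(): the state, without advancing time (a new reading comes with each control period).
- camera(name): name is "scene" or "top"; returns a dict with "image" (400x640x3 uint8, red, green, blue), "K" (3x3 intrinsics, pixels), "k1" (the pictures are not rectified: a ray, as slopes to the right and down, at radius r is drawn at 1 + k1 r^2 times it, then the intrinsics apply), "view" (4x4, takes a point from world to camera coordinates). Camera axes: x right, y down, z forward; pixel columns grow to the right and rows downward; lengths in m; the calibration is good to about 2 mm. A picture is of the moment at which its call begins. There is no depth.
- job_done(): hands the job in; it is judged then, once.
Trained networks look in a picture, given as the dict that the camera call returned (one of the last four; its "shot" number tells which), for a name from the list of things; names that differ only in an ending like _2 or _b are one class to them, and where a whole thing is asked for, a point or a joint stands for the part that bears it (a point fixed in the world has none). Each returns a list of dicts, best first, with "conf" (0 to 1); they miss things now and then, are a little off and sometimes report something else, mostly with a low value. They report only what shows in the picture. A call takes as long as a camera call. They do not tell look-alikes from the thing itself.
- silhouettes(query, picture): "region" (400x640 bool, what is visible of it) and "bbox" ([left, top, right, bottom] in pixels, round what is visible of it).
The state is a dict: "clock": time; "joint_pos": joint angles; "joint_vel": joint speeds; "tau": joint torques, N m; "eef_pos": TCP position; "tool_rot": TCP orientation; "ft_force": force on the tool from outside, world axes, zero at the start; "ft_torque": the same for the moment, N m; "grip_width": finger opening in m; "grasp_force": force on a finger pad.
Only numpy, scipy, OpenCV 4.12 (cv2) and the standard library are available. Lean on these libraries where they do the work, as an engineer would, in place of code of your own. Each camera call takes 0.05 s, during which the arm holds its last target. There are 200 camera calls.

TASK

Set the two eggs from the pulp tray gently into the two empty wells of the egg cooker, one egg to a well, upright and not dropped. Then take the loose black control knob, turn it so that the flat in its bore matches the flat of the cooker's D-shaped shaft, push it fully home on the shaft and keep pressing it down, so that the spring-loaded shaft is held down at its stop: finish like that, still gripping and pressing the knob, because the cooker only starts while the knob is held in. Leave the eggs already loaded and everything else on the worktop where they are.

Things in the scene. Friction and masses are not known exactly. Their poses are not given: they have to be found in the camera images.
- cooker: Mint-green egg cooker, fixed: teardrop housing, behind a round bowl 196 mm across (steel rim 51 mm above the worktop), in front a raised control deck (top at 56 mm). Origin: on the worktop under the bowl's middle; its -x axis points to the deck, where the shaft stands 128 mm from the origin. Stands turned up to 0.3 rad. A grey four-well egg carrier is fixed in the bowl.
- well_0 (a point): An EMPTY well of the carrier: round collar 43 mm inside, 49 outside, 20 high, flat floor 42 mm above the worktop. The point is on the well's axis 30 mm above the floor (72 above the worktop), where the centre point of an egg standing in it comes to rest. Four wells, 90 degrees apart, on a circle of 56 mm radius, turned by any angle; a lift knob, 17 mm tall, stands in the middle.
- well_1 (a point): The other EMPTY well, like well_0 and next to it on the circle.
- well_2 (a point): The well that holds egg_c from the start; point as in well_0.
- well_3 (a point): The well that holds egg_d from the start; point as in well_0.
- egg_a_center (a point): First egg to load: brown, 44 mm thick, 55 mm tall, about 60 g, standing pointed end down (small flat foot) in a corner cell of the pulp tray. The point is on its axis at its thickest, 30 mm above the foot, 25 below the top, 36 above the worktop at the start; z towards the blunt top. The cells beside it are empty.
- egg_b_center (a point): Second egg to load, like egg_a, in the diagonally other corner of the tray (105 mm away).
- egg_c_center (a point): An egg like egg_a, already standing in well_2; leave it there.
- egg_d_center (a point): An egg like egg_a, already standing in well_3; leave it there.
- egg_tray: Grey moulded-pulp egg tray of 3 by 2 cells, 154 mm (its x) by 107 mm (its y), fixed; origin on the worktop under its middle. Its cell walls end 26 mm above the worktop, the ridges between the cells 29 mm.
- knob: Loose black knob, about 45 g, right way up on the worktop. Origin: centre of the underside; z up. Skirt 50 mm across, 17 high; on it a bar grip along x, 46 long, 15 wide, top 34 mm above the underside: grip the bar's sides, above the skirt. A white pointer line runs from the middle to its +x end. Underneath a blind D-bore 14 mm deep, 16.2 across, its flat on the +x (pointer) side, 2.6 mm off axis.
- shaft_tip (a point): Centre of the top of the steel D-shaft, upright on the cooker's deck, 81 mm above the worktop when up. 15 mm across, tip chamfered, flat 2 mm off axis, facing this point's +x (z up) like the dark index line on the cream dial at its foot. The knob fits (0.6 mm play) only with its x along this x, within about 5 degrees; fully home its underside is 14 mm below this point.
- shaft (a joint): How far the shaft is pressed down: 0 = up, 0.007 = at its stop (m). A spring pushes it up with 4 N at the top and 7.5 N at the stop; let go, it comes up again. At the stop a knob that is fully home still clears the dial disc by 2 mm.
- tin_11: Bystander: flat round tin, 86 mm across and 40 mm high, loose, on the right behind the knob; origin at its foot. Leave it.
- small_tin: Bystander: low round tin with a red label, 75 mm across and 58 mm high, loose, behind and left of the cooker; origin at its foot. Leave it.
- carrier: The grey egg carrier itself, 181 mm across: origin under its middle, 38 mm above the worktop; well_0 on its +x axis, well_1 on +y, well_2 on -x, well_3 on -y.
- egg_a: The egg of point egg_a_center; origin at its foot.
- egg_b: The egg of point egg_b_center; origin at its foot.
- egg_c: The egg of point egg_c_center; origin at its foot.
- egg_d: The egg of point egg_d_center; origin at its foot.
- dial: The cream dial disc, 61 mm across, 2 mm thick, that carries the shaft and turns with it; origin on the shaft's axis at the deck, 56 mm above the worktop; x along the index line and out of the shaft's flat. Dial and shaft turn about the vertical against a stiff friction of 0.06 N m and were left within 0.8 rad of the cooker's x axis.
There are look-alikes about, which are no part of the job. Leave any blue look-alike of the egg_b alone.

How it is judged:
By the outcome, as a careful person would: the job done as asked, in the order asked, and still so for the second after the job is handed in, while the arm keeps its last pose, push and grip.
It also fails if it takes over 67 s, if anything falls off the work surface, if the arm or the gripper's body presses on something with over 40 N, if the wrist force passes 120 N, or if a joint passes its speed limit or range.

## Working session

There is one attempt and no reset: what is moved stays moved. The work goes in short steps, Python scripts to look and compute and a tool call to move; the robot and the scene stay as the last step left them, time stands still between calls to the robot, and variables do not carry over. Pictures are saved under pics/ and viewed, at most 10 in all, crops included, and the job is handed in when it is done.

Besides the shell and the picture viewer there is one more tool, called as name(argument=value, ...), one argument or row to a line, values as JSON. drive_tool: Moves the arm, as the interface text tells. Its arguments: {"type":"object","properties":{"increments":{"type":"array"}},"required":["increments"]}

```bash
mkdir -p pics; cat > h.py <<'E'
import numpy as np, cv2
from workcell import get_obs, camera, job_done, silhouettes
def save(im,n): cv2.imwrite('pics/'+n, im[:,:,::-1])
def ray(c,u,v):
    K=c['K']; d=np.array([(u-K[0,2])/K[0,0],(v-K[1,2])/K[1,1]]); s=d.copy()
    for _ in range(30): s=d/(1+c['k1']*(s@s))
    R=c['view'][:3,:3]; t=c['view'][:3,3]
    return -R.T@t, R.T@np.array([s[0],s[1],1])
def onz(c,u,v,z):
    o,d=ray(c,u,v); return o+d*(z-o[2])/d[2]
def proj(c,p):
    q=c['view'][:3,:3]@np.asarray(p,float)+c['view'][:3,3]; s=q[:2]/q[2]; s=s*(1+c['k1']*(s@s))
    return np.array([s[0]*c['K'][0,0]+c['K'][0,2], s[1]*c['K'][1,1]+c['K'][1,2]])
E
cat > a.py <<'E'
from h import *
o=get_obs(); print(o['clock'],o['eef_pos'],o['tool_rot'],o['grip_width'])
for n in ['top','scene']:
    c=camera(n); save(c['image'],n+'0.png'); print(n,c['K'][0,0],c['k1'],(-c['view'][:3,:3].T@c['view'][:3,3]).round(3))
    for q in ['egg_a','knob','cooker','carrier','egg_tray','dial','shaft_tip','tin_11','small_tin']:
        for r in silhouettes(q,c):
            ys,xs=np.nonzero(r['region']); print(q,round(r['conf'],2),np.round(r['bbox']),xs.mean().round(1),ys.mean().round(1),len(xs),c['image'][r['region']].mean(0).round())
E
python3 a.py
```

```text
0.0 [ 0.20808828 -0.4539487   0.23039513] [ 9.76999291e-01  2.13239926e-01 -2.18055148e-04 -1.03478257e-03] 0.08517844077927096
top 395.8139974840295 -0.07658589029522987 [ 0.358 -0.021  1.042]
egg_a 0.74 [253. 217. 269. 234.] 260.8 221.9 233 [ 27.  63. 122.]
egg_a 0.71 [321. 138. 332. 158.] 325.2 146.8 216 [148. 109.  76.]
egg_a 0.7 [203. 189. 216. 202.] 211.6 194.6 208 [151. 112.  78.]
egg_a 0.65 [339. 161. 353. 178.] 348.5 166.6 236 [139. 103.  72.]
egg_a 0.55 [191. 224. 208. 241.] 197.3 231.6 243 [125.  92.  64.]
knob 0.71 [433. 215. 452. 237.] 441.3 224.7 281 [43. 43. 44.]
knob 0.28 [203. 185. 221. 204.] 211.9 194.6 219 [149. 111.  77.]
cooker 0.78 [288. 134. 370. 240.] 324.6 198.9 2319 [127. 138. 131.]
carrier 0.7 [293. 139. 362. 206.] 324.7 173.8 3030 [95. 96. 97.]
egg_tray 0.6 [318. 140. 331. 152.] 325.4 146.9 173 [154. 114.  78.]
egg_tray 0.57 [184. 184. 230. 244.] 208.2 214.1 1973 [114. 106.  94.]
dial 0.69 [307. 206. 335. 230.] 323.1 218.8 451 [179. 179. 170.]
tin_11 0.91 [422. 153. 458. 190.] 438.7 170.8 937 [158. 154. 147.]
tin_11 0.73 [339. 160. 356. 176.] 348.3 166.9 2
[... 585 characters left out ...]
3 201.9 1538 [82. 83. 84.]
cooker 0.95 [274. 179. 352. 234.] 321.3 215.9 1686 [109. 121. 114.]
carrier 0.91 [278. 181. 332. 221.] 303.9 202.1 1567 [83. 84. 85.]
carrier 0.42 [263. 269. 277. 287.] 269.0 276.9 206 [153. 114.  88.]
egg_tray 0.63 [248. 273. 315. 318.] 280.4 294.9 1582 [113. 106.  96.]
dial 0.73 [327. 206. 351. 220.] 338.4 213.2 234 [182. 178. 167.]
dial 0.25 [279. 181. 332. 221.] 304.4 202.0 1497 [82. 83. 84.]
tin_11 0.58 [329. 139. 355. 162.] 344.2 150.2 468 [148. 144. 136.]
tin_11 0.3 [273. 179. 352. 236.] 321.0 216.5 1665 [109. 121. 114.]
small_tin 0.87 [237. 229. 262. 263.] 251.0 245.7 718 [137. 120. 112.]
small_tin 0.38 [263. 270. 275. 288.] 268.9 276.9 214 [152. 114.  88.]
```

```bash
python3 - <<'E'
import cv2,numpy as np
a=cv2.imread('pics/top0.png'); b=cv2.imread('pics/scene0.png')
r=lambda im,x0,y0,x1,y1,s:cv2.resize(im[y0:y1,x0:x1],None,fx=s,fy=s,interpolation=cv2.INTER_CUBIC)
A=r(a,180,125,466,250,2.797)[:,:800]
B=r(b,230,130,400,325,1.28)
A=np.pad(A,((0,0),(0,800-A.shape[1]),(0,0)))
B=r(a,283,130,375,245,2.17)[:250]; C=r(b,230,130,400,325,1.28); D=r(a,425,208,460,243,7.1)
row=np.zeros((250,800,3),np.uint8); x=0
for t in (B,C,D):
    h,w=t.shape[:2]; row[:min(h,250),x:x+w]=t[:250]; x+=w+5
cv2.imwrite('pics/v1.png',np.vstack([A,row]))
E
```

```text
(no output)
```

View pics/v1.png

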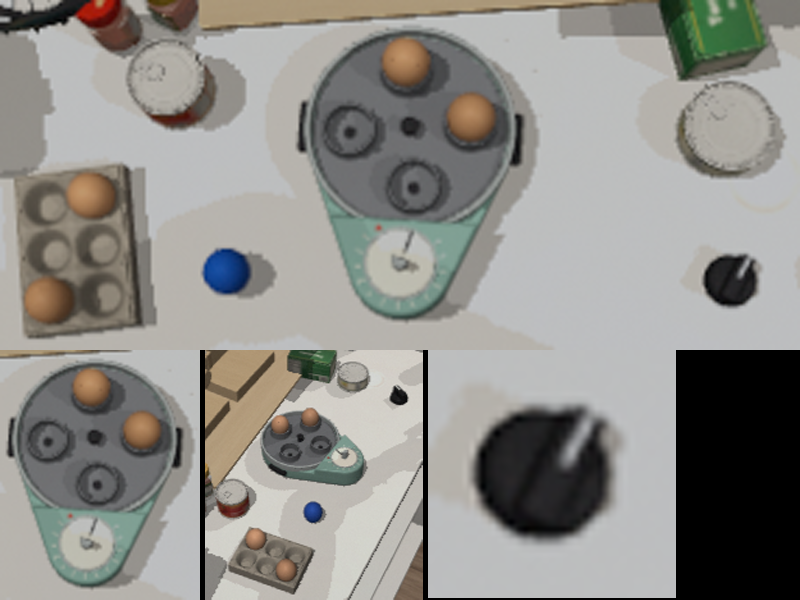

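Candidates in the top picture: brown tray eggs at (212,195) and (197,232), which are a/b to be loaded. The blue egg at (261,222) is the look-alike, to be avoided. The brown eggs at (325,147) and (348,167) are c/d, already loaded. The only knob is at (441,225), with its pointer to the upper right. The empty wells are at about (305,171) and (328,192), and the dial is at (323,219). Next I measure these with model fits.

```bash
cat >> h.py <<'E'
from scipy.optimize import minimize
def cloud(prof,n=48):
    a=np.linspace(0,2*np.pi,n,endpoint=False)
    return np.array([[r*np.cos(t),r*np.sin(t),z] for r,z in prof for t in a])
def eggcloud(zc,zmin):
    zs=np.linspace(max(zmin,zc-29.9e-3),zc+24.9e-3,30)
    return cloud([(0.022*np.sqrt(1-((z-zc)/(0.025 if z>zc else 0.030))**2),z) for z in zs])
def fit(c,mask,pts,xy0):
    """shift pts in x,y so that hull matches the bool mask; returns xy, iou"""
    ys,xs=np.nonzero(mask); x0,y0=xs.min()-8,ys.min()-8; w,h=np.ptp(xs)+17,np.ptp(ys)+17
    m=mask[y0:y0+h,x0:x0+w].astype(float); S=8
    def ren(xy):
        q=np.array([proj(c,p+[xy[0],xy[1],0]) for p in pts])
        hull=cv2.convexHull(((q-[x0,y0]+0.5)*S*16).astype(np.int32))
        im=np.zeros((h*S,w*S),np.uint8); cv2.fillConvexPoly(im,hull,255,shift=4)
        return cv2.resize(im,(w,h),interpolation=cv2.INTER_AREA)/255.
    f=lambda xy:-np.minimum(ren(xy),m).sum()/np.maximum(ren(xy),m).sum()
    xy0=np.asarray(xy0,float)
    r=minimize(f,xy0,method='Nelder-Mead',options=dict(initial_simplex=[xy0,xy0+[.006,0],xy0+[0,.006]],xatol=1e-4,fatol=1e-4))
    return r.x,-r.fun
def comp(mask,u,v,rad=14):
    """largest component near u,v"""
    k=np.zeros_like(mask); v,u=int(v),int(u); k[v-rad:v+rad+1,u-rad:u+rad+1]=1
    n,l,s,_=cv2.connectedComponentsWithStats((mask&k).astype(np.uint8)); return l==1+np.argmax(s[1:,4])
def brown(c):
    I=c['image'].astype(float); return (I[...,0]>1.45*I[...,2])&(I[...,0]>35)
E
cat > b.py <<'E'
from h import *
P={}
for n,e in {'top':dict(c=(325,147),d=(348,167),a=(211,195),b=(197,231)),'scene':dict(c=(287,187),d=(312,182),a=(269,276),b=(293,302))}.items():
    c=camera(n); B=brown(c)
    for k,(u,v) in e.items():
        zc,zm=(.072,.062) if k in'cd' else (.036,.027)
        m=comp(B,u,v); xy,i=fit(c,m,eggcloud(zc,zm),onz(c,u,v,zc)[:2]); P[n,k]=xy; print(n,k,m.sum(),xy.round(4),round(i,3))
    I=c['image'].astype(float).sum(2)/3
    u,v=(441,225) if n=='top' else (380,165)
    m=comp(I<85,u,v,16); m=cv2.morphologyEx(m.astype(np.uint8),cv2.MORPH_CLOSE,np.ones((5,5)))>0
    xy,i=fit(c,m,cloud([(.025,0),(.025,.017),(.022,.034)]),onz(c,u,v,.015)[:2]); print(n,'knob',m.sum(),xy.round(4),round(i,3))
    J=c['image'].astype(float)
    u,v=(323,219) if n=='top' else (338,213)
    m=comp((I>150)&(J.max(2)-J.min(2)<30),u,v,16)
    hull=cv2.convexHull(np.argwhere(m)[:,::-1].astype(np.int32)); mm=np.zeros(m.shape,np.uint8); cv2.fillConvexPoly(mm,hull,1)
    xy,i=fit(c,mm>0,cloud([(.0305,.058)]),onz(c,u,v,.058)[:2]); print(n,'dial',mm.sum(),xy.round(4),round(i,3)); P[n,'dial']=xy
for n in ('top','scene'):
    a,b,cc,d=[P[n,k] for k in 'abcd']; print(n,'ab',np.linalg.norm(a-b),'cd',np.linalg.norm(cc-d))
    mid=(cc+d)/2; t=(d-cc)/np.linalg.norm(d-cc); 
    for s in(1,-1):
        ctr=mid+s*.0396*np.array([-t[1],t[0]]); print(n,'ctr',ctr.round(4),'opp d',(2*ctr-d).round(4),'opp c',(2*ctr-cc).round(4), 'to dial',np.linalg.norm(ctr-P[n,'dial']))
# blow up
c=camera('top'); A=cv2.resize(c['image'][200:236,304:342],None,fx=14,fy=14,interpolation=cv2.INTER_CUBIC); save(A,'dial.png')
E
python3 b.py
```

```text
top c 232 [ 0.6739 -0.0098] 0.931
top d 233 [ 0.6199 -0.0668] 0.932
top a 233 [0.5663 0.2909] 0.939
top b 241 [0.4686 0.3283] 0.947
top knob 275 [ 0.4714 -0.3062] 0.82
top dial 566 [0.4918 0.0016] 0.821
scene c 150 [ 0.6727 -0.0108] 0.914
scene d 144 [ 0.6177 -0.0665] 0.903
scene a 199 [0.5651 0.2906] 0.928
scene b 227 [0.4673 0.3275] 0.927
scene knob 136 [ 0.4703 -0.3085] 0.678
scene dial 284 [ 0.4898 -0.0008] 0.821
top ab 0.10461695796790997 cd 0.07852031049958615
top ctr [ 0.6757 -0.0655] opp d [ 0.7314 -0.0642] opp c [ 0.6775 -0.1212] to dial 0.19574427070514688
top ctr [ 0.6181 -0.0111] opp d [0.6163 0.0447] opp c [ 0.5624 -0.0124] to dial 0.12698091475150788
scene ab 0.10459292446050625 cd 0.07831261033099561
scene ctr [ 0.6734 -0.0665] opp d [ 0.7291 -0.0664] opp c [ 0.6741 -0.1222] to dial 0.19504593057745293
scene ctr [ 0.617  -0.0109] opp d [0.6164 0.0448] opp c [ 0.5614 -0.0109] to dial 0.12767236766239268
```

View pics/dial.png

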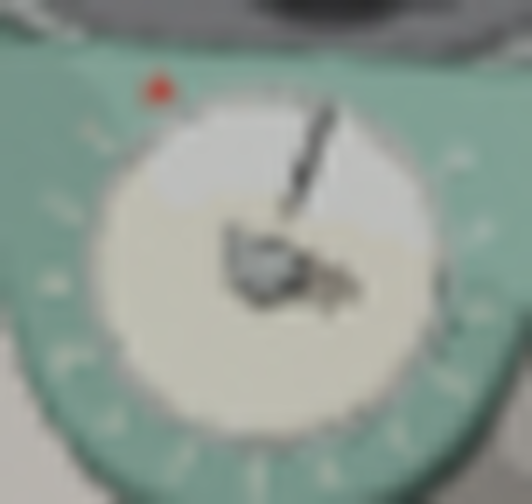

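Egg separations come out at 104.6 mm (105 nominal) and 78.4 mm (79.2 nominal), so the fits hold. The dial crop shows the index line running from crop pixel (290,210) to (330,105), pointing up and right. I'll move to the first tray egg, closing along the tray's x axis.

drive_tool(
  increments=[
    [[14.9, 31, 0], [0, 0, 3], 1],
    [[14.9, 31, 0], [0, 0, 3], 1],
    [[14.9, 31, 0], [0, 0, 3], 1],
    [[14.9, 31, 0], [0, 0, 3], 1],
    [[14.9, 31, 0], [0, 0, 3], 1],
    [[14.9, 31, 0], [0, 0, 3], 1],
    [[14.9, 31, 0], [0, 0, 3], 1],
    [[14.9, 31, 0], [0, 0, 3], 1],
  ],
)

```text
clock: 1.82
eef_pos: [0.3279, -0.205, 0.2315]
tool_rot: [0.911, 0.413, 0.0, 0.0]
ft_force: [1.5, -0.0, -0.2]
grip_width: 0.0855
grasp_force: 0.0
```

drive_tool(
  increments=[
    [[14.9, 31, 0], [0, 0, 3], 1],
    [[14.9, 31, 0], [0, 0, 3], 1],
    [[14.9, 31, 0], [0, 0, 3], 1],
    [[14.9, 31, 0], [0, 0, 3], 1],
    [[14.9, 31, 0], [0, 0, 3], 1],
    [[14.9, 31, 0], [0, 0, 3], 1],
    [[14.9, 31, 0], [0, 0, 3], 1],
    [[14.9, 31, 0], [0, 0, 3], 1],
  ],
)

```text
clock: 2.48
eef_pos: [0.4472, 0.0432, 0.2315]
tool_rot: [0.805, 0.593, 0.0, 0.0]
ft_force: [1.2, -0.4, 0.4]
grip_width: 0.0856
grasp_force: 0.0
```

drive_tool(
  increments=[
    [[14.9, 31, -10], [0, 0, 3], 1],
    [[14.9, 31, -10], [0, 0, 3], 1],
    [[14.9, 31, -10], [0, 0, 3], 1],
    [[14.9, 31, -10], [0, 0, 3], 1],
    [[14.9, 31, -10], [0, 0, 3], 1],
    [[14.9, 31, -10], [0, 0, 3], 1],
    [[14.9, 31, -10], [0, 0, 2], 1],
    [[14.9, 31, -10], [0, 0, 1], 1],
  ],
)

```text
clock: 3.15
eef_pos: [0.5664, 0.2911, 0.1506]
tool_rot: [0.684, 0.73, -0.0, 0.0]
ft_force: [1.1, 0.7, 0.8]
grip_width: 0.0853
grasp_force: 0.0
```

```bash
cat > s.py <<'E'
from h import *
from scipy.spatial.transform import Rotation as R
def st():
    o=get_obs(); y=R.from_quat(o['tool_rot']).as_matrix()
    print('t',round(o['clock'],2),'p',(np.array(o['eef_pos'])*1000).round(1),'psi',np.degrees(np.arctan2(y[1,1],y[0,1])).round(1),'zax',y[:,2].round(3),'F',np.round(o['ft_force'],1),'w',round(o['grip_width']*1000,1),'g',round(o['grasp_force'],1),'q',np.round(o['joint_pos'],2))
    return o
if __name__=='__main__': st()
E
python3 s.py
```

```text
t 3.15 p [566.4 291.1 150.6] psi 3.7 zax [-0. -0. -1.] F [1.1 0.7 0.8] w 85.3 g 0.0 q [ 0.47  0.55  0.26  1.28 -0.    1.98]
```

drive_tool(
  increments=[
    [[-0.7, -0.3, -24], [0, 0, 2], 1],
    [[0, 0, -24], [0, 0, 0], 1],
    [[0, 0, -24], [0, 0, 0], 1],
    [[0, 0, -20], [0, 0, 0], 1],
    [[0, 0, -15], [0, 0, 0], 1],
    [[0, 0, -10], [0, 0, 0], 1],
    [[0, 0, -5], [0, 0, 0], 1],
    [[0, 0, 0], [0, 0, 0], 0.7],
  ],
)

```text
clock: 3.82
eef_pos: [0.5646, 0.2888, 0.0281]
tool_rot: [0.672, 0.741, -0.001, -0.0]
ft_force: [-0.4, 0.7, 0.3]
grip_width: 0.0754
grasp_force: 0.0
```

drive_tool(
  increments=[
    [[0, 0, 0], [0, 0, 0], 0.5],
    [[0, 0, 0], [0, 0, 0], 0.3],
    [[0, 0, 0], [0, 0, 0], 0.3],
    [[0, 0, 0], [0, 0, 0], 0.3],
    [[0, 0, 0], [0, 0, 0], 0.3],
    [[0, 0, 0], [0, 0, 0], 0.3],
    [[0, 0, 0], [0, 0, 0], 0.3],
    [[0, 0, 0], [0, 0, 0], 0.3],
  ],
)

```text
clock: 4.48
eef_pos: [0.5666, 0.2898, 0.0312]
tool_rot: [0.672, 0.741, 0.002, 0.001]
ft_force: [0.1, -0.5, 4.6]
grip_width: 0.0399
grasp_force: 60.5
```

```bash
python3 s.py
```

```text
t 4.48 p [566.6 289.8  31.2] psi 5.6 zax [ 0.003  0.002 -1.   ] F [ 0.1 -0.5  4.6] w 39.9 g 60.5 q [ 0.47  0.65  0.1   1.02 -0.    1.95]
```

drive_tool(
  increments=[
    [[0, 0, 3], [0, 0, 0], 0.3],
    [[0, 0, 4], [0, 0, 0], 0.3],
    [[0, 0, 5], [0, 0, 0], 0.3],
    [[0, 0, 5], [0, 0, 0], 0.3],
  ],
)

```text
clock: 4.82
eef_pos: [0.5649, 0.289, 0.0464]
tool_rot: [0.672, 0.741, -0.0, -0.0]
ft_force: [-0.6, 0.4, -1.1]
grip_width: 0.0399
grasp_force: 60.4
```

```bash
cat > c.py <<'E'
from s import *
import sys
tag=sys.argv[1]; o=st(); p=np.array(o['eef_pos']); out=[]
for n in ['top','scene']:
    c=camera(n); u,v=proj(c,p+[0,0,.03]).astype(int); I=c['image'][max(0,v-40):v+40,u-40:u+40]; out.append(cv2.resize(I,(400,400),interpolation=cv2.INTER_CUBIC))
save(np.hstack(out),tag+'.png')
E
python3 c.py g1
```

```text
t 4.82 p [564.9 289.   46.4] psi 5.6 zax [-0.001 -0.    -1.   ] F [-0.6  0.4 -1.1] w 39.9 g 60.4 q [0.47 0.63 0.11 1.05 0.   1.95]
```

View pics/g1.png

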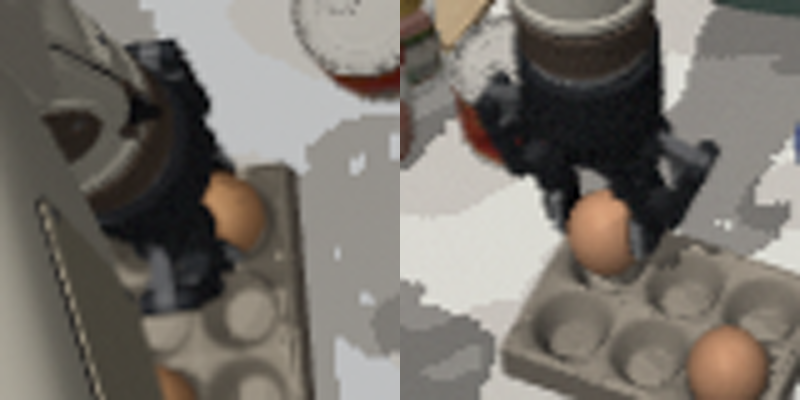

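drive_tool(
  increments=[
    [[0, 0, 15], [0, 0, 0], 0.3],
    [[0, 0, 25], [0, 0, 0], 0.3],
    [[2, -15, 25], [0, 0, 0], 0.3],
    [[5, -25, 20], [0, 0, 0], 0.3],
    [[7, -30, 0], [0, 0, 0], 0.3],
    [[7, -30, 0], [0, 0, 0], 0.3],
    [[7, -30, 0], [0, 0, 0], 0.3],
    [[7, -30, 0], [0, 0, 0], 0.3],
  ],
)

```text
clock: 5.58
eef_pos: [0.6003, 0.1279, 0.1315]
tool_rot: [0.671, 0.741, 0.0, 0.0]
ft_force: [1.4, 0.3, -1.1]
grip_width: 0.0395
grasp_force: 60.5
```

drive_tool(
  increments=[
    [[7, -30, 0], [0, 0, 0], 0.3],
    [[6, -30, 0], [0, 0, 0], 0.3],
    [[4, -17, 0], [0, 0, 0], 0.3],
    [[0, -8, -5], [0, 0, 0], 0.3],
    [[0, 0, -10], [0, 0, 0], 0.3],
    [[0, 0, -5], [0, 0, 0], 0.3],
    [[0, 0, 0], [0, 0, 0], 0.3],
  ],
)

```text
clock: 6.17
eef_pos: [0.6153, 0.0454, 0.1087]
tool_rot: [0.671, 0.741, -0.001, -0.002]
ft_force: [-0.8, -1.0, -0.6]
grip_width: 0.0401
grasp_force: 60.5
```

```bash
python3 c.py g2; python3 - <<'E'
from s import *
o=get_obs();p=np.array(o['eef_pos'])
for n in ['scene','top']:
    c=camera(n); zc=p[2]+.005; q=p.copy(); q[2]=zc; u,v=proj(c,q); m=comp(brown(c),u,v,12)
    ys,xs=np.nonzero(m); print(n,(u,v),m.sum(),xs.min(),xs.max(),ys.min(),ys.max())
    if m.sum()>60:
        for z in (zc-.004,zc,zc+.004):
            xy,i=fit(c,m,eggcloud(z,-1),q[:2]); print(z,xy.round(4),round(i,3))
E
```

```text
t 6.17 p [615.3  45.4 108.7] psi 5.7 zax [-0.005  0.    -1.   ] F [-0.8 -1.  -0.6] w 40.1 g 60.5 q [0.07 0.55 0.14 1.17 0.   1.54]
scene (np.float64(294.68619267307474), np.float64(195.80726268188914)) 198 288 300 183 204
0.11139110675302616 [0.6191 0.0421] 0.742
0.11539110675302616 [0.6171 0.0456] 0.741
0.11939110675302617 [0.6154 0.0485] 0.742Traceback (most recent call last):
  File "<stdin>", line 4, in <module>
  File "h.py", line 37, in comp
    n,l,s,_=cv2.connectedComponentsWithStats((mask&k).astype(np.uint8)); return l==1+np.argmax(s[1:,4])
                                                                                     ~~~~~~~~~^^^^^^^^^
    return _wrapfunc(a, 'argmax', axis=axis, out=out, **kwds)
    return bound(*args, **kwds)
ValueError: attempt to get argmax of an empty sequence
```

View pics/g2.png

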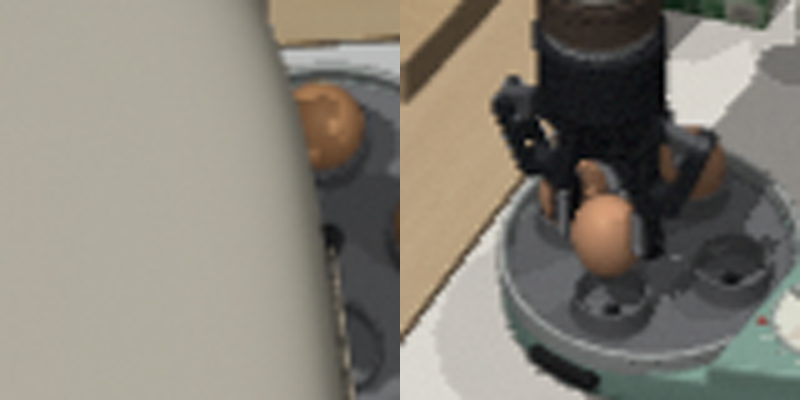

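```bash
python3 - <<'E'
from h import *
o=get_obs();p=np.array(o['eef_pos']); c=camera('scene'); u,v=proj(c,p+[0,0,.03]).astype(int)
f=lambda q:((proj(c,q)-[u-40,v-40]+.5)*5+[400,0]).round(1)
print('hole',f([.61635,.04475,.042]), 'collar', [f([.61635+.0245*a,.04475+.0245*b,.062]).tolist() for a,b in((1,0),(-1,0),(0,1),(0,-1))])
for d in (0,.001,.002,.003):
    q=np.array([f(x+[p[0],p[1]+d,0]) for x in eggcloud(p[2]+.0048,-1)]); print('egg left,bottom',d,q[:,0].min(),q[:,1].max(), 'bottom at u',q[q[:,1].argmax()])
I=c['image'][v-40:v+40,u-40:u+40]
print((I[...,0].astype(int)-I[...,2])[40:58,28:52])
E
```

```text
hole [609.4 316.4] collar [[574.3, 281.3], [643.5, 308.6], [589.3, 321.1], [627.8, 269.2]]
egg left,bottom 0 568.4 278.0 bottom at u [606.2 278. ]
egg left,bottom 0.001 567.6 279.1 bottom at u [605.4 279.1]
egg left,bottom 0.002 566.7 280.1 bottom at u [601.8 280.1]
egg left,bottom 0.003 565.9 281.2 bottom at u [601.  281.2]
[[50 39 12 -1 -2 -3 -2  0 27 68 79 82 82 82 79 74 51 18 -4 -5 -2 -4 -6 -3]
 [43 35 11 -3 -1  0  2 20 66 78 84 88 89 89 87 82 75 45 11 -4 -3 -5 -5 -4]
 [26 29 10 -2 -2 -1  5 60 76 83 89 90 91 90 87 84 79 59 22 -1 -6 -2 -3 -3]
 [ 8 22  6 -3 -1  1 40 67 79 85 89 91 90 90 87 84 79 41  2 -2 -4 -5 -2 -3]
 [-3 22 11 -3 -3  0 56 72 78 82 87 88 86 89 81 76 71 35 -1 -2 -1  0 -8 -4]
 [-3  0 21 13  2  2 60 73 79 82 84 86 84 82 78 74 71 42  3 -3 -1 -2 -4 -3]
 [-3 -3  3 -1  0 10 57 70 76 80 81 83 81 80 77 73 69 40  3 -1 -1 -4 -1 -1]
 [-2 -2 -1 -1 -2 14 57 66 74 77 79 80 79 76 73 69 64 41  1 -2 -3 -5 -5 -3]
 [-5 -2 -2  0 -2  7 51 64 71 73 74 73 76 72 70 66 61 39  2  0 -1 -3 -2 -2]
 [-3 -4 -2 -2 -3 -2 45 60 64 68 70 71 70 70 66 63 57 35  0 -3 -4 -5  0 -1]
 [-2 -3 -3 -3 -3 -3 18 49 60 63 65 65 65 63 61 57 54 34  0 -3  1 -2 -1  2]
 [-4 -4 -2 -3 -3 -3 11 43 53 57 60 61 58 61 58 53 49 36 11  1 -3 -3  4  0]
 [-3 -2 -2 -2 -3 -3 -3 14 41 51 54 54 55 54 50 47 42 37 19  3 -2 -3 -3 -2]
 [-2 -3 -3 -1 -4 -4 -3 -3 23 44 49 49 48 48 45 41 38 29  5 -1 -3 -1  0 -2]
 [-3 -4 -2 -2 -3 -3 -3 -3 -2 16 39 42 42 41 40 38 21  7 -1 -2 -1 -2 -2 -3]
 [-3 -3 -3 -2 -4 -3 -2 -3 -4 -2  8 23 25 26 21 16  3 -2 -4 -3 -1 -3 -2 -2]
 [-4 -2 -2 -2 -3 -2 -2 -3 -2 -1 -1  1 -1  2 -1 -1  0 -1 -1 -1 -1 -2 -1 -2]
 [-3 -2 -1 -3 -3 -3 -2 -2 -2 -2 -1  0 -2 -1 -3 -2 -3 -3 -2 -2 -1 -2 -2 -2]]
```

```bash
cat > w.py <<'E'
from h import *
from scipy.ndimage import map_coordinates
T=np.linspace(0,2*np.pi,120,endpoint=False)
for n in('top','scene'):
    c=camera(n); I=cv2.imread(f'pics/{n}0.png',0).astype(float); I=cv2.GaussianBlur(I,(0,0),.7)
    for nm,w in(('L',(.6163,.0447)),('N',(.562,-.0117))):
        best=[]
        def prof(x,y,r,z):
            q=np.array([proj(c,[x+r*np.cos(t),y+r*np.sin(t),z]) for t in T]); return map_coordinates(I,[q[:,1],q[:,0]],order=1)
        def cost(p):   # collar lip brighter/darker than both sides, robustly per angle
            a=prof(p[0],p[1],.023,.062); o=prof(p[0],p[1],.0285,.055); i=prof(p[0],p[1],.0175,.062)
            return a.mean()*2-o.mean()-i.mean(), a.std()
        g=np.arange(-5,5.1,.5)/1000
        M=np.array([[cost((w[0]+a,w[1]+b))[0] for b in g] for a in g]); S=np.array([[cost((w[0]+a,w[1]+b))[1] for b in g] for a in g])
        for lab,X in(('min',M),('max',-M),('std',S)):
            k=np.unravel_index(X.argmin(),X.shape); print(n,nm,lab,round(X.min(),1),(w[0]+g[k[0]],w[1]+g[k[1]]))
c=camera('scene'); I=cv2.imread('pics/scene0.png'); J=cv2.imread('pics/top0.png')
ct=camera('top'); out=[]
for im,cc,x0,y0 in((I,c,275,178),(J,ct,295,155)):
    A=cv2.resize(im[y0:y0+50,x0:x0+50],None,fx=8,fy=8,interpolation=cv2.INTER_CUBIC)
    for w in((.6163,.0447),(.562,-.0117)):
        for r,z in((.0245,.062),(.0215,.062)):
            q=np.array([proj(cc,[w[0]+r*np.cos(t),w[1]+r*np.sin(t),z]) for t in T]); q=((q-[x0,y0]+.5)*8-.5).astype(int)
            cv2.polylines(A,[q.reshape(-1,1,2)],True,(0,255,255) if r>.023 else (255,255,0),1)
    out.append(A)
cv2.imwrite('pics/w.png',np.hstack(out))
E
python3 w.py
```

```text
top L min -44.3 (np.float64(0.6123), np.float64(0.042699999999999995))
top L max -18.4 (np.float64(0.6207999999999999), np.float64(0.0482))
top L std 3.3 (np.float64(0.6158), np.float64(0.0452))
top N min -42.3 (np.float64(0.5585000000000001), np.float64(-0.0142))
top N max -13.2 (np.float64(0.5665), np.float64(-0.010700000000000001))
top N std 3.4 (np.float64(0.561), np.float64(-0.0132))
scene L min -17.6 (np.float64(0.6113), np.float64(0.049699999999999994))
scene L max -15.7 (np.float64(0.6173), np.float64(0.042699999999999995))
scene L std 4.1 (np.float64(0.6138), np.float64(0.0467))
scene N min -21.6 (np.float64(0.557), np.float64(-0.0067))
scene N max -14.4 (np.float64(0.5630000000000001), np.float64(-0.014700000000000001))
scene N std 3.4 (np.float64(0.56), np.float64(-0.0102))
```

View pics/w.png

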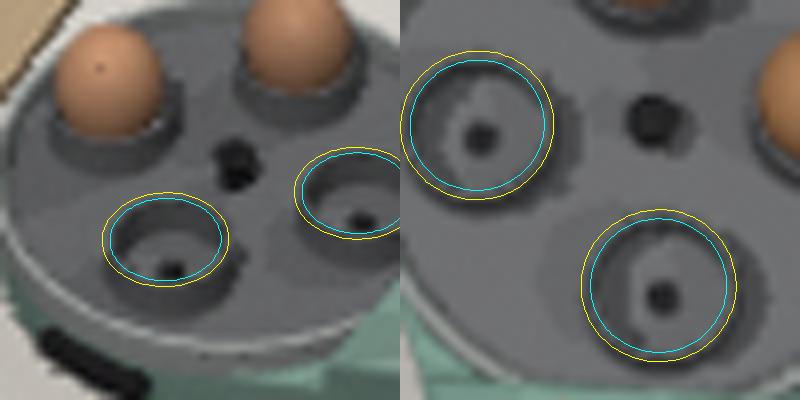

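The overlay puts the well collars on my estimates: left well about (615.3, 45.5) mm, near well about (561, -11.8) mm. The held egg is on target, so I lower it slowly.

drive_tool(
  increments=[
    [[0, 0, -8], [0, 0, 0], 0.3],
    [[0, 0, -8], [0, 0, 0], 0.3],
    [[0, 0, -6], [0, 0, 0], 0.3],
    [[0, 0, -6], [0, 0, 0], 0.3],
    [[0, 0, -3], [0, 0, 0], 0.3],
    [[0, 0, 0], [0, 0, 0], 0.3],
  ],
)

```text
clock: 7.12
eef_pos: [0.6163, 0.044, 0.0788]
tool_rot: [0.672, 0.741, -0.001, -0.001]
ft_force: [-0.1, 0.5, 0.2]
grip_width: 0.0399
grasp_force: 60.5
```

drive_tool(
  increments=[
    [[0, 0, -3], [0, 0, 0], 0.3],
    [[0, 0, -2], [0, 0, 0], 0.3],
    [[0, 0, -2], [0, 0, 0], 0.3],
    [[0, 0, 0], [0, 0, 0], 0.3],
  ],
)

```text
clock: 7.45
eef_pos: [0.6171, 0.0442, 0.073]
tool_rot: [0.672, 0.741, -0.0, -0.0]
ft_force: [-0.1, 0.0, -0.1]
grip_width: 0.0402
grasp_force: 60.5
```

```bash
python3 s.py
```

```text
t 7.45 p [617.1  44.2  73. ] psi 5.6 zax [-0. -0. -1.] F [-0.1  0.  -0.1] w 40.2 g 60.5 q [ 0.07  0.58  0.09  1.08 -0.    1.54]
```

drive_tool(
  increments=[
    [[-1.3, 0.8, -1], [0, 0, 0], 0.3],
    [[0, 0, -1.5], [0, 0, 0], 0.3],
    [[0, 0, -1.5], [0, 0, 0], 0.3],
    [[0, 0, 0], [0, 0, 0], 0.3],
  ],
)

```text
clock: 7.78
eef_pos: [0.6157, 0.045, 0.069]
tool_rot: [0.672, 0.741, -0.0, -0.0]
ft_force: [-0.4, -0.5, -1.0]
grip_width: 0.0399
grasp_force: 60.5
```

drive_tool(
  increments=[
    [[0, 0, -1], [0, 0, 0], 0.3],
    [[0, 0, 0], [0, 0, 0], 0.3],
  ],
)

```text
clock: 7.95
eef_pos: [0.6159, 0.045, 0.0682]
tool_rot: [0.672, 0.741, -0.0, -0.0]
ft_force: [-0.1, -0.3, -0.3]
grip_width: 0.0401
grasp_force: 60.5
```

drive_tool(
  increments=[
    [[0, 0, -1], [0, 0, 0], 0.3],
    [[0, 0, 0], [0, 0, 0], 0.3],
  ],
)

```text
clock: 8.12
eef_pos: [0.6161, 0.045, 0.0674]
tool_rot: [0.672, 0.741, 0.0, 0.0]
ft_force: [0.2, -0.1, 0.5]
grip_width: 0.0396
grasp_force: 60.6
```

drive_tool(
  increments=[
    [[0, 0, -1], [0, 0, 0], 0.3],
    [[0, 0, 0], [0, 0, 0], 0.3],
  ],
)

```text
clock: 8.28
eef_pos: [0.6161, 0.045, 0.0673]
tool_rot: [0.672, 0.741, 0.0, 0.0]
ft_force: [-1.1, -0.6, 3.9]
grip_width: 0.0398
grasp_force: 60.9
```

drive_tool(
  increments=[
    [[0, 0, -1], [0, 0, 0], 0.3],
    [[0, 0, 0], [0, 0, 0], 0.3],
  ],
)

```text
clock: 8.45
eef_pos: [0.6162, 0.045, 0.0672]
tool_rot: [0.672, 0.741, 0.0, 0.0]
ft_force: [-3.1, -0.7, 9.6]
grip_width: 0.0401
grasp_force: 61.4
```

drive_tool(
  increments=[
    [[0, 0, 1.6], [0, 0, 0], 0.3],
    [[0, 0, 0], [0, 0, 0], 0.55],
    [[0, 0, 0], [0, 0, 0], 0.6],
    [[0, 0, 0], [0, 0, 0], 0.65],
    [[0, 0, 0], [0, 0, 0], 0.7],
    [[0, 0, 15], [0, 0, 0], 0.7],
    [[0, 0, 30], [0, 0, 0], 0.7],
    [[0, 0, 30], [0, 0, 0], 0.8],
  ],
)

```text
clock: 9.12
eef_pos: [0.6145, 0.0449, 0.1407]
tool_rot: [0.672, 0.741, -0.002, -0.002]
ft_force: [-0.2, -0.3, 0.2]
grip_width: 0.068
grasp_force: 0.0
```

```bash
python3 s.py;python3 - <<'E'
from h import *
c=camera('scene'); B=brown(c)
for k,(u,v),z,zm in(('L',proj(c,[.616,.045,.08]),.072,.062),('b',(293,302),.036,.027)):
    m=comp(B,u,v); xy,i=fit(c,m,eggcloud(z,zm),onz(c,u,v,z)[:2]); print(k,xy.round(4),round(i,3))
E
```

```text
t 9.12 p [614.5  44.9 140.7] psi 5.6 zax [-0.005 -0.    -1.   ] F [-0.2 -0.3  0.2] w 68.0 g 0.0 q [0.07 0.52 0.18 1.24 0.   1.55]
L [0.6158 0.0448] 0.931
b [0.4673 0.3274] 0.928
```

drive_tool(
  increments=[
    [[-7, 14, 0], [0, 0, 0], 1],
    [[-15, 29, 0], [0, 0, 0], 1],
    [[-18, 34, 0], [0, 0, 0], 1],
    [[-18, 34, 0], [0, 0, 0], 1],
    [[-18, 34, 0], [0, 0, 0], 1],
    [[-18, 34, 0], [0, 0, 0], 1],
    [[-18, 34, 0], [0, 0, 0], 1],
    [[-18, 34, 0], [0, 0, 0], 1],
  ],
)

```text
clock: 9.83
eef_pos: [0.4838, 0.2935, 0.1409]
tool_rot: [0.671, 0.741, -0.001, -0.0]
ft_force: [0.3, 0.4, -0.6]
grip_width: 0.0849
grasp_force: 0.0
```

drive_tool(
  increments=[
    [[-12, 24, -10], [0, 0, 0], 1],
    [[-6, 11.8, -20], [0, 0, 0], 1],
    [[0, 0, -24], [0, 0, 0], 1],
    [[0, 0, -20], [0, 0, 0], 1],
    [[0, 0, -10], [0, 0, 0], 1],
    [[0, 0, 0], [0, 0, 0], 1],
  ],
)

```text
clock: 10.33
eef_pos: [0.4651, 0.3265, 0.0544]
tool_rot: [0.671, 0.741, -0.003, -0.001]
ft_force: [-0.1, 0.8, 1.0]
grip_width: 0.0851
grasp_force: 0.0
```

```bash
python3 s.py
```

```text
t 10.33 p [465.1 326.5  54.4] psi 5.7 zax [-0.006 -0.004 -1.   ] F [-0.1  0.8  1. ] w 85.1 g 0.0 q [ 0.61  0.51 -0.08  0.99  0.    2.08]
```

drive_tool(
  increments=[
    [[1, 1, -10], [0, 0, 0], 1],
    [[0, 0, -10], [0, 0, 0], 1],
    [[0, 0, -8], [0, 0, 0], 1],
    [[0, 0, -2], [0, 0, 0], 1],
    [[0, 0, 0], [0, 0, 0], 0.7],
    [[0, 0, 0], [0, 0, 0], 0.5],
    [[0, 0, 0], [0, 0, 0], 0.3],
    [[0, 0, 0], [0, 0, 0], 0.3],
  ],
)

```text
clock: 11.0
eef_pos: [0.4693, 0.3292, 0.0288]
tool_rot: [0.672, 0.741, 0.001, -0.0]
ft_force: [-2.7, -0.4, 5.3]
grip_width: 0.0399
grasp_force: 59.8
```

drive_tool(
  increments=[
    [[0, 0, 0], [0, 0, 0], 0.3],
    [[0, 0, 0], [0, 0, 0], 0.3],
    [[0, 0, 0], [0, 0, 0], 0.3],
    [[0, 0, 0], [0, 0, 0], 0.3],
  ],
)

```text
clock: 11.33
eef_pos: [0.4693, 0.3292, 0.0289]
tool_rot: [0.672, 0.741, 0.001, 0.0]
ft_force: [-0.8, -0.8, 5.7]
grip_width: 0.04
grasp_force: 60.4
```

drive_tool(
  increments=[
    [[0, 0, 3], [0, 0, 0], 0.3],
    [[0, 0, 8], [0, 0, 0], 0.3],
    [[0, 0, 20], [0, 0, 0], 0.3],
    [[0, 0, 30], [0, 0, 0], 0.3],
    [[4, -12, 30], [0, 0, 0], 0.3],
    [[7, -24, 20], [0, 0, 0], 0.3],
    [[9, -35, 0], [0, 0, 0], 0.3],
    [[9, -35, 0], [0, 0, 0], 0.3],
  ],
)

```text
clock: 12.0
eef_pos: [0.4994, 0.223, 0.1414]
tool_rot: [0.671, 0.742, 0.002, 0.001]
ft_force: [1.3, -1.0, -1.6]
grip_width: 0.0397
grasp_force: 60.5
```

drive_tool(
  increments=[
    [[9, -35, 0], [0, 0, 0], 0.3],
    [[9, -35, 0], [0, 0, 0], 0.3],
    [[9, -35, 0], [0, 0, 0], 0.3],
    [[9, -35, 0], [0, 0, 0], 0.3],
    [[9, -35, 0], [0, 0, 0], 0.3],
    [[8, -30, 0], [0, 0, 0], 0.3],
    [[7, -20, 0], [0, 0, 0], 0.3],
    [[3, -8, -5], [0, 0, 0], 0.3],
  ],
)

```text
clock: 12.67
eef_pos: [0.5624, -0.0135, 0.1351]
tool_rot: [0.673, 0.74, 0.001, 0.001]
ft_force: [1.7, -0.1, -0.4]
grip_width: 0.0398
grasp_force: 60.5
```

drive_tool(
  increments=[
    [[0, -2, -10], [0, 0, 0], 0.3],
    [[0, 0, -10], [0, 0, 0], 0.3],
    [[0, 0, -4], [0, 0, 0], 0.3],
    [[0, 0, 0], [0, 0, 0], 0.3],
    [[0, 0, 0], [0, 0, 0], 0.3],
  ],
)

```text
clock: 13.08
eef_pos: [0.5601, -0.0108, 0.1091]
tool_rot: [0.671, 0.742, -0.001, -0.001]
ft_force: [-0.2, -0.1, -0.8]
grip_width: 0.0397
grasp_force: 60.5
```

```bash
cat > e.py <<'E'
from s import *
o=st();p=np.array(o['eef_pos']); c=camera('scene'); u,v=proj(c,p+[0,0,.0]).astype(int)
f=lambda q:((proj(c,q)-[u-20,v-24]+.5)*10)
A=cv2.resize(c['image'][v-24:v+36,u-20:u+40],None,fx=10,fy=10,interpolation=cv2.INTER_CUBIC)
for w,r,z in((( .5613,-.0118),.0245,.062),((.5613,-.0118),.0215,.062)):
    q=np.array([f([w[0]+r*np.cos(t),w[1]+r*np.sin(t),z]) for t in np.linspace(0,6.28,60)]).astype(np.int32); cv2.polylines(A,[q],True,(255,255,0))
for dz,col in((.0047,(0,255,0)),(.0071,(0,0,255))):
    q=np.array([f(x+[p[0],p[1],0]) for x in eggcloud(p[2]+dz,-1)]).astype(np.int32); cv2.polylines(A,[cv2.convexHull(q)],True,col)
save(A,'e.png')
E
python3 e.py
```

```text
t 13.08 p [560.1 -10.8 109.1] psi 5.7 zax [-0.002  0.    -1.   ] F [-0.2 -0.1 -0.8] w 39.7 g 60.5 q [-0.02  0.44 -0.04  1.09  0.    1.45]
```

View pics/e.png

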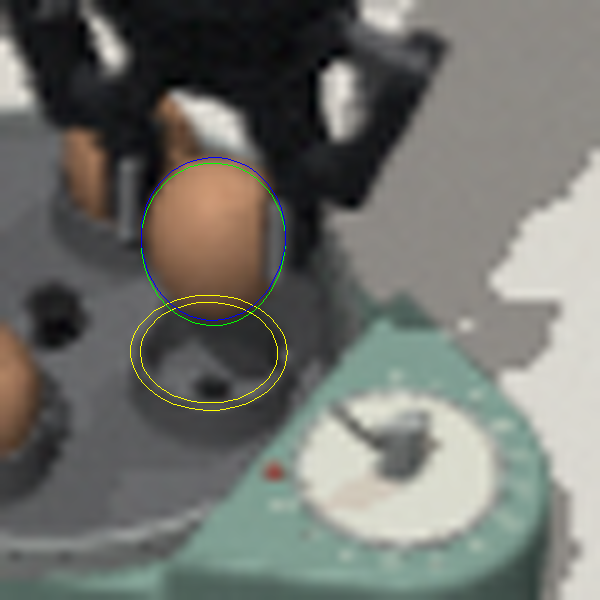

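```bash
python3 - <<'E'
from s import *
o=st();p=np.array(o['eef_pos']); c=camera('scene'); J=c['image'].astype(float); D=J[...,0]-J[...,2]
B=D>28
# region of interest: lower/left part of the egg away from the finger (finger right side) and the rear egg (upper left)
u,v=proj(c,p+[0,0,.006]); x0,x1,y0,y1=int(u-11),int(u+5),int(v-3),int(v+12)
m=B[y0:y1,x0:x1].astype(float); S=8
def ren(d,dz):
    q=np.array([proj(c,x+[p[0]+d[0],p[1]+d[1],0]) for x in E[dz]]); im=np.zeros(((y1-y0)*S,(x1-x0)*S),np.uint8)
    cv2.fillConvexPoly(im,cv2.convexHull(((q-[x0,y0]+.5)*S).astype(np.int32)),255); return cv2.resize(im,(x1-x0,y1-y0),interpolation=cv2.INTER_AREA)/255.
E={dz:eggcloud(p[2]+dz,-1) for dz in(.0047,.007)}
for dz in E:
    L=sorted((((ren((a,b),dz)-m)**2).sum(),a,b) for a in np.arange(-.003,.0031,.001) for b in np.arange(-.004,.0041,.001)); print(dz,[tuple(np.round(t,4)) for t in L[:4]])
E
```

```text
t 13.13 p [560.7 -11.  109.7] psi 5.7 zax [-0.001  0.    -1.   ] F [-0.1 -0.3 -0.4] w 39.9 g 60.5 q [-0.02  0.44 -0.04  1.09  0.    1.45]
0.0047 [(np.float64(4.4336), np.float64(0.001), np.float64(-0.004)), (np.float64(4.8635), np.float64(0.002), np.float64(-0.004)), (np.float64(5.5543), np.float64(0.0), np.float64(-0.004)), (np.float64(6.6286), np.float64(0.001), np.float64(-0.003))]
0.007 [(np.float64(3.5728), np.float64(0.001), np.float64(-0.003)), (np.float64(3.6999), np.float64(0.001), np.float64(-0.004)), (np.float64(3.8644), np.float64(0.0), np.float64(-0.003)), (np.float64(4.4674), np.float64(0.002), np.float64(-0.004))]
```

drive_tool(
  increments=[
    [[0.4, 1.2, -8], [0, 0, 0], 0.3],
    [[0, 0, -8], [0, 0, 0], 0.3],
    [[0, 0, -8], [0, 0, 0], 0.3],
    [[0, 0, -6], [0, 0, 0], 0.3],
    [[0, 0, -3], [0, 0, 0], 0.3],
    [[0, 0, 0], [0, 0, 0], 0.3],
  ],
)

```text
clock: 13.68
eef_pos: [0.5604, -0.0111, 0.0755]
tool_rot: [0.672, 0.741, -0.001, -0.001]
ft_force: [-0.1, -0.6, 0.3]
grip_width: 0.0398
grasp_force: 60.5
```

drive_tool(
  increments=[
    [[0, 0, -3], [0, 0, 0], 0.3],
    [[0, 0, -2], [0, 0, 0], 0.3],
    [[0, 0, 0], [0, 0, 0], 0.3],
  ],
)

```text
clock: 13.93
eef_pos: [0.5613, -0.0111, 0.0717]
tool_rot: [0.672, 0.741, -0.0, -0.0]
ft_force: [-0.4, 0.4, -0.7]
grip_width: 0.0395
grasp_force: 60.5
```

drive_tool(
  increments=[
    [[0, 0, -1], [0, 0, 0], 0.3],
    [[0, 0, -1], [0, 0, 0], 0.3],
    [[0, 0, 0], [0, 0, 0], 0.3],
  ],
)

```text
clock: 14.18
eef_pos: [0.5614, -0.0111, 0.0699]
tool_rot: [0.672, 0.741, 0.0, 0.0]
ft_force: [-0.5, 0.4, -0.8]
grip_width: 0.0401
grasp_force: 60.5
```

drive_tool(
  increments=[
    [[0, 0.8, -0.5], [0, 0, 0], 0.3],
    [[0, 0, -1], [0, 0, 0], 0.3],
    [[0, 0, 0], [0, 0, 0], 0.3],
  ],
)

```text
clock: 14.43
eef_pos: [0.5613, -0.0102, 0.0683]
tool_rot: [0.672, 0.741, -0.0, -0.0]
ft_force: [-0.5, 0.5, 0.5]
grip_width: 0.0398
grasp_force: 60.5
```

drive_tool(
  increments=[
    [[0, 0, -1], [0, 0, 0], 0.3],
    [[0, 0, 0], [0, 0, 0], 0.3],
  ],
)

```text
clock: 14.6
eef_pos: [0.5613, -0.0103, 0.0673]
tool_rot: [0.672, 0.741, -0.0, 0.0]
ft_force: [1.2, 0.5, -0.9]
grip_width: 0.0396
grasp_force: 60.5
```

drive_tool(
  increments=[
    [[0, 0, -1], [0, 0, 0], 0.3],
    [[0, 0, 0], [0, 0, 0], 0.3],
  ],
)

```text
clock: 14.77
eef_pos: [0.5614, -0.0104, 0.0664]
tool_rot: [0.672, 0.741, -0.0, 0.0]
ft_force: [-0.2, -1.1, -0.2]
grip_width: 0.04
grasp_force: 60.6
```

drive_tool(
  increments=[
    [[0, 0, -1], [0, 0, 0], 0.3],
    [[0, 0, 0], [0, 0, 0], 0.3],
  ],
)

```text
clock: 14.93
eef_pos: [0.5614, -0.0106, 0.0655]
tool_rot: [0.672, 0.741, -0.0, 0.0]
ft_force: [0.7, -0.5, 0.3]
grip_width: 0.0399
grasp_force: 60.6
```

drive_tool(
  increments=[
    [[0, 0, -0.7], [0, 0, 0], 0.3],
    [[0, 0, 0], [0, 0, 0], 0.3],
  ],
)

```text
clock: 15.1
eef_pos: [0.5614, -0.0106, 0.065]
tool_rot: [0.672, 0.741, -0.0, 0.0]
ft_force: [-1.4, -2.5, 2.1]
grip_width: 0.0398
grasp_force: 60.8
```

drive_tool(
  increments=[
    [[0, 0, -0.7], [0, 0, 0], 0.3],
    [[0, 0, 0], [0, 0, 0], 0.3],
  ],
)

```text
clock: 15.27
eef_pos: [0.5614, -0.0106, 0.0649]
tool_rot: [0.672, 0.741, -0.0, 0.001]
ft_force: [-2.1, -3.1, 6.0]
grip_width: 0.0399
grasp_force: 61.3
```

drive_tool(
  increments=[
    [[0, 0, -0.7], [0, 0, 0], 0.3],
    [[0, 0, 0], [0, 0, 0], 0.3],
  ],
)

```text
clock: 15.43
eef_pos: [0.5615, -0.0107, 0.0649]
tool_rot: [0.672, 0.741, 0.0, 0.001]
ft_force: [-3.2, -2.7, 10.0]
grip_width: 0.0399
grasp_force: 61.7
```

Floor contact came at 64.9 mm, as predicted for this egg. I release it and rise.

drive_tool(
  increments=[
    [[0, -0.5, 1.6], [0, 0, 0], 0.3],
    [[0, 0, 0], [0, 0, 0], 0.55],
    [[0, 0, 0], [0, 0, 0], 0.6],
    [[0, 0, 0], [0, 0, 0], 0.65],
    [[0, 0, 0], [0, 0, 0], 0.7],
    [[0, 0, 15], [0, 0, 0], 0.7],
    [[0, 0, 30], [0, 0, 0], 0.7],
    [[0, 0, 40], [0, 0, 0], 0.7],
  ],
)

```text
clock: 16.1
eef_pos: [0.5586, -0.0104, 0.1472]
tool_rot: [0.671, 0.741, -0.003, -0.003]
ft_force: [0.2, 0.2, -0.3]
grip_width: 0.0597
grasp_force: 0.0
```

drive_tool(
  increments=[
    [[-5, -20, 10], [0, 0, 2], 0.7],
    [[-10, -38, 5], [0, 0, 5], 0.7],
    [[-10, -38, 0], [0, 0, 5], 0.7],
    [[-10, -38, 0], [0, 0, 5], 0.7],
    [[-10, -38, 0], [0, 0, 5], 0.7],
    [[0, 0, 0], [0, 0, 5], 0.7],
  ],
)

```text
clock: 16.6
eef_pos: [0.5145, -0.1888, 0.1648]
tool_rot: [0.481, 0.876, -0.001, 0.0]
ft_force: [0.7, 0.3, 0.3]
grip_width: 0.0597
grasp_force: 0.0
```

```bash
python3 s.py; cat > k.py <<'E'
from h import *
from scipy.ndimage import map_coordinates
for n in('scene','top'):
    c=camera(n); B=brown(c)
    for k,w in(('L',(.616,.045)),('N',(.5615,-.012)),('c',(.673,-.0103)),('d',(.6188,-.0667))):
        u,v=proj(c,[*w,.078])
        try:
            m=comp(B,u,v); xy,i=fit(c,m,eggcloud(.072,.062),w); print(n,k,xy.round(4),round(i,3))
        except Exception as e: print(n,k,'occluded')
# dial and knob from the first pictures
for n in('top','scene'):
    c=camera(n); im=cv2.imread(f'pics/{n}0.png').astype(float); I=im.mean(2); rim=np.linspace(0,2*np.pi,180,endpoint=False)
    # cream disc: saturation-based mask edge: green deck has G-R>15
    G=cv2.GaussianBlur(im[...,1]-im[...,2],(0,0),.6)
    def smp(F,x,y,r,z,T=rim): 
        q=np.array([proj(c,[x+r*np.cos(t),y+r*np.sin(t),z]) for t in T]); return map_coordinates(F,[q[:,1],q[:,0]],order=1)
    f=lambda p: np.mean(np.clip(smp(G,p[0],p[1],.0275,.058),-5,15))-np.mean(np.clip(smp(G,p[0],p[1],.0335,.058),-5,15))
    r=min((f((x,y)),x,y) for x in np.arange(.482,.5,.0005) for y in np.arange(-.008,.01,.0005)); print(n,'dial',np.round(r,4))
    th=np.radians(np.arange(-60,60,.5)); 
    prof=np.mean([smp(I,r[1],r[2],rr,.058,th) for rr in np.arange(.014,.029,.001)],0)
    base=np.median(prof); w=np.clip(base-30-prof,0,None); k=prof.argmin(); s=slice(max(0,k-24),k+25); print('  index min',np.degrees(th[k]),'centroid',np.degrees((w[s]*th[s]).sum()/w[s].sum()).round(1))
E
python3 k.py
```

```text
t 16.6 p [ 514.5 -188.8  164.8] psi 32.4 zax [-0.001 -0.003 -1.   ] F [0.7 0.3 0.3] w 59.7 g 0.0 q [-0.35  0.37  0.01  1.21 -0.    0.65]
scene L [0.6155 0.0452] 0.93
scene N [ 0.5603 -0.0127] 0.918
scene c [ 0.6727 -0.0108] 0.915
scene d [ 0.618  -0.0669] 0.903
top L [0.6171 0.0465] 0.938
top N [ 0.5619 -0.0113] 0.931
top c [ 0.6739 -0.0095] 0.932
top d [ 0.6197 -0.0668] 0.935
top dial [-1.38454e+01  4.90500e-01  1.50000e-03]
  index min -23.0 centroid -23.1
scene dial [-1.51298e+01  4.88500e-01  1.00000e-03]
  index min -25.0 centroid -25.1
```

```bash
cat > kf.py <<'E'
from h import *
def knobfit(c,I,z0=0,x0=(.471,-.307,np.radians(-28)),grid=True,win=22):
    I=I.astype(float).mean(2); u,v=proj(c,[x0[0],x0[1],z0+.02]).astype(int); a,b=u-win,v-win; S=6
    P=I[b:b+2*win,a:a+2*win]; tab=np.percentile(P,70)
    box=lambda x1,x2,hy,z1,z2:np.array([[x,y,z] for x in(x1,x2) for y in(-hy,hy) for z in(z1,z2)])
    sk=cloud([(.025,0),(.025,.017)]); bar=box(-.023,.023,.0075,.017,.034); ln=box(.0,.023,.0013,.0341,.0342); 
    def cv(p,pts):
        R=np.array([[np.cos(p[2]),-np.sin(p[2]),0],[np.sin(p[2]),np.cos(p[2]),0],[0,0,1]])
        q=np.array([proj(c,R@x+[p[0],p[1],z0]) for x in pts]); return cv2.convexHull(((q-[a,b]+.5)*S*16).astype(np.int32))
    def f(p):
        im=np.full((2*win*S,2*win*S),tab,np.float32)
        cv2.fillConvexPoly(im,cv(p,sk),44,shift=4); cv2.fillConvexPoly(im,cv(p,bar),38,shift=4); cv2.fillConvexPoly(im,cv(p,ln),215,shift=4)
        im=cv2.resize(cv2.GaussianBlur(im,(0,0),.45*S),(2*win,2*win),interpolation=cv2.INTER_AREA)
        return np.minimum(np.abs(im-P),70).mean()
    best=min((f((x0[0]+i,x0[1]+j,x0[2]+k)),x0[0]+i,x0[1]+j,x0[2]+k) for i in(-.004,0,.004) for j in(-.004,0,.004) for k in np.radians([-16,-8,0,8,16]))
    s=np.array(best[1:]); r=minimize(f,s,method='Nelder-Mead',options=dict(initial_simplex=[s,s+[.003,0,0],s+[0,.003,0],s+[0,0,.07]],xatol=1e-4,fatol=1e-3))
    return r.x,r.fun
if __name__=='__main__':
    for n in('top','scene'):
        c=camera(n); I=cv2.imread(f'pics/{n}0.png'); x,e=knobfit(c,I,win=13 if n=='top' else 11); print(n,x[:2].round(4),np.degrees(x[2]).round(1),round(e,2))
E
python3 kf.py
```

```text
top [ 0.4718 -0.3068] -33.6 12.22
scene [ 0.4685 -0.3052] -39.6 15.06
```

drive_tool(
  increments=[
    [[-6, -18, 0], [0, 0, 6.65], 0.6],
    [[-12, -32, -10], [0, 0, 6.65], 0.6],
    [[-12, -32, -20], [0, 0, 6.65], 0.6],
    [[-10, -24, -25], [0, 0, 6.65], 0.6],
    [[-4.5, -12, -25], [0, 0, 0], 0.6],
    [[0, 0, -20], [0, 0, 0], 0.6],
    [[0, 0, 0], [0, 0, 0], 0.6],
    [[0, 0, 0], [0, 0, 0], 0.6],
  ],
)

```text
clock: 17.57
eef_pos: [0.4714, -0.2991, 0.0639]
tool_rot: [0.265, 0.964, 0.001, -0.002]
ft_force: [0.3, 0.0, 1.2]
grip_width: 0.0512
grasp_force: 0.0
```

```bash
python3 s.py
```

```text
t 17.57 p [ 471.4 -299.1   63.9] psi 59.3 zax [-0.003  0.002 -1.   ] F [0.3 0.  1.2] w 51.2 g 0.0 q [-0.57  0.48 -0.1   0.99  0.   -0.03]
```

drive_tool(
  increments=[
    [[-1, -7, -12], [0, 0, 0], 0.6],
    [[0, 0, -12], [0, 0, 0], 0.6],
    [[0, 0, -10], [0, 0, 0], 0.6],
    [[0, 0, -6], [0, 0, 0], 0.6],
    [[0, 0, -4], [0, 0, 0], 0.5],
    [[0, 0, 0], [0, 0, 0], 0.4],
    [[0, 0, 0], [0, 0, 0], 0.3],
    [[0, 0, 0], [0, 0, 0], 0.3],
  ],
)

```text
clock: 18.23
eef_pos: [0.4714, -0.308, 0.0215]
tool_rot: [0.265, 0.964, -0.0, 0.001]
ft_force: [0.3, -0.3, -0.1]
grip_width: 0.0259
grasp_force: 0.0
```

```bash
python3 s.py
```

```text
t 18.23 p [ 471.4 -308.    21.5] psi 59.2 zax [ 0.001 -0.001 -1.   ] F [ 0.3 -0.3 -0.1] w 25.9 g 0.0 q [-0.58  0.54 -0.14  0.89 -0.   -0.04]
```

drive_tool(
  increments=[
    [[-0.5, 1, -1.5], [0, 0, 0], 0.25],
    [[0, 0, 0], [0, 0, 0], 0.15],
    [[0, 0, 0], [0, 0, 0], 0.05],
    [[0, 0, 0], [0, 0, 0], 0.05],
    [[0, 0, 0], [0, 0, 0], 0.05],
    [[0, 0, 0], [0, 0, 0], 0.05],
  ],
)

```text
clock: 18.73
eef_pos: [0.4707, -0.3069, 0.02]
tool_rot: [0.265, 0.964, -0.0, 0.001]
ft_force: [0.1, 0.5, 4.8]
grip_width: 0.0133
grasp_force: 60.0
```

```bash
python3 s.py
```

```text
t 18.73 p [ 470.7 -306.9   20. ] psi 59.2 zax [ 0.001 -0.001 -1.   ] F [0.1 0.5 4.8] w 13.3 g 60.0 q [-0.58  0.54 -0.14  0.89  0.   -0.04]
```

drive_tool(
  increments=[
    [[0, 0, 4], [0, 0, 0], 0.05],
    [[0, 0, 16], [0, 0, 0], 0.05],
    [[0, 0, 30], [0, 0, 0], 0.05],
    [[1, 12, 30], [0, 0, 0.8], 0.05],
    [[2, 25, 20], [0, 0, 1], 0.05],
    [[2, 35, 0], [0, 0, 1], 0.05],
    [[2, 35, 0], [0, 0, 1], 0.05],
    [[2, 35, 0], [0, 0, 1], 0.05],
  ],
)

```text
clock: 19.4
eef_pos: [0.479, -0.1636, 0.1198]
tool_rot: [0.225, 0.974, 0.0, 0.0]
ft_force: [1.2, 0.3, -0.6]
grip_width: 0.0134
grasp_force: 59.4
```

drive_tool(
  increments=[
    [[2, 35, 0], [0, 0, 1], 0.05],
    [[2, 35, 0], [0, 0, 1], 0.05],
    [[2, 35, 0], [0, 0, 0], 0.05],
    [[2, 30, 0], [0, 0, 0], 0.05],
    [[1.5, 20, 0], [0, 0, 0], 0.05],
    [[0, 9, -4], [0, 0, 0], 0.05],
    [[0, 1.5, -8], [0, 0, 0], 0.05],
    [[0, 0, 0], [0, 0, 0], 0.05],
  ],
)

```text
clock: 20.07
eef_pos: [0.4874, 0.0006, 0.1055]
tool_rot: [0.207, 0.978, -0.001, -0.002]
ft_force: [0.3, 0.0, -0.2]
grip_width: 0.0134
grasp_force: 59.4
```

```bash
cat > v.py <<'E'
from s import *
o=st();p=np.array(o['eef_pos']); c=camera('scene'); x0,y0=308,175
A=cv2.resize(c['image'][y0:y0+50,x0:x0+50],None,fx=11,fy=11,interpolation=cv2.INTER_CUBIC)
f=lambda q:((proj(c,q)-[x0,y0]+.5)*11).astype(np.int32); T=np.linspace(0,6.28,60)
for r,z,col in((.025,p[2]-.020,(255,255,0)),(.025,p[2]-.003,(255,255,0))): cv2.polylines(A,[np.array([f([p[0]+r*np.cos(t),p[1]+r*np.sin(t),z]) for t in T])],True,col)
cv2.polylines(A,[np.array([f([.4887+.0305*np.cos(t),.0009+.0305*np.sin(t),.058]) for t in T])],True,(255,0,0))
save(A,'v.png')
E
python3 v.py
```

```text
t 20.07 p [487.4   0.6 105.5] psi 66.1 zax [-0.003 -0.001 -1.   ] F [ 0.3  0.  -0.2] w 13.4 g 59.4 q [ 0.    0.31 -0.24  1.02 -0.    0.42]
```

View pics/v.png

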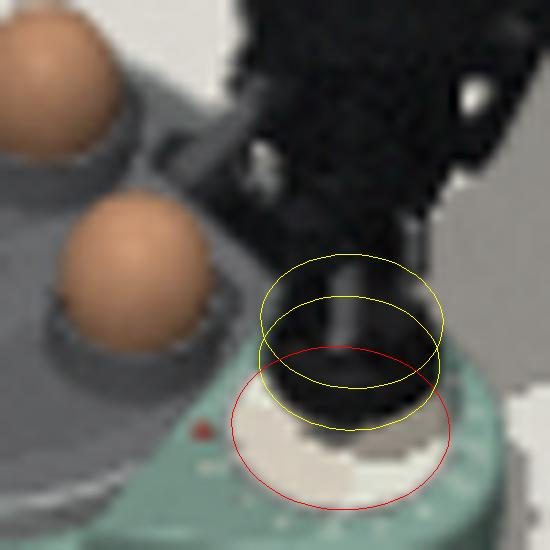

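drive_tool(
  increments=[
    [[0, 0, -1], [0, 0, 0], 0.05],
    [[0, 0, 0], [0, 0, 0], 0.05],
    [[0, 0, 0], [0, 0, 0], 0.05],
  ],
)

```text
clock: 20.37
eef_pos: [0.4889, -0.0003, 0.1064]
tool_rot: [0.209, 0.978, -0.0, -0.0]
ft_force: [-0.4, -0.5, -0.9]
grip_width: 0.0135
grasp_force: 59.4
```

```bash
python3 s.py
```

```text
t 20.37 p [ 4.889e+02 -3.000e-01  1.064e+02] psi 65.9 zax [-0. -0. -1.] F [-0.4 -0.5 -0.9] w 13.5 g 59.4 q [-0.    0.31 -0.24  1.02 -0.    0.42]
```

drive_tool(
  increments=[
    [[0.3, 0.9, -2], [0, 0, 0], 0.05],
    [[0, 0, -2], [0, 0, 0], 0.05],
    [[0, 0, -1], [0, 0, 0], 0.05],
    [[0, 0, 0], [0, 0, 0], 0.05],
  ],
)

```text
clock: 20.7
eef_pos: [0.4889, 0.0015, 0.1011]
tool_rot: [0.208, 0.978, -0.0, -0.0]
ft_force: [-0.2, -0.0, -0.6]
grip_width: 0.0135
grasp_force: 59.4
```

drive_tool(
  increments=[
    [[0, 0, -1], [0, 0, 0], 0.05],
    [[0, 0, 0], [0, 0, 0], 0.05],
  ],
)

```text
clock: 20.87
eef_pos: [0.4891, 0.0017, 0.1003]
tool_rot: [0.208, 0.978, -0.0, -0.0]
ft_force: [-0.8, 0.4, -0.8]
grip_width: 0.0134
grasp_force: 59.4
```

drive_tool(
  increments=[
    [[0, 0, -1], [0, 0, 0], 0.05],
    [[0, 0, 0], [0, 0, 0], 0.05],
  ],
)

```text
clock: 21.03
eef_pos: [0.4893, 0.0017, 0.0995]
tool_rot: [0.208, 0.978, -0.0, 0.0]
ft_force: [0.1, 0.4, 1.8]
grip_width: 0.0134
grasp_force: 59.6
```

drive_tool(
  increments=[
    [[0, 0, -1], [0, 0, 0], 0.05],
    [[0, 0, 0], [0, 0, 0], 0.05],
  ],
)

```text
clock: 21.2
eef_pos: [0.4895, 0.0015, 0.0988]
tool_rot: [0.208, 0.978, -0.0, 0.0]
ft_force: [0.0, -1.4, 3.0]
grip_width: 0.0135
grasp_force: 59.9
```

drive_tool(
  increments=[
    [[0, -0.7, 0], [0, 0, 0], 0.05],
    [[0, 0, 0], [0, 0, 0], 0.05],
  ],
)

```text
clock: 21.37
eef_pos: [0.4894, 0.0009, 0.0985]
tool_rot: [0.208, 0.978, -0.0, 0.0]
ft_force: [0.9, -0.5, 0.0]
grip_width: 0.0137
grasp_force: 59.5
```

drive_tool(
  increments=[
    [[0, 0, -1], [0, 0, 0], 0.05],
    [[0, 0, 0], [0, 0, 0], 0.05],
  ],
)

```text
clock: 21.53
eef_pos: [0.4894, 0.0007, 0.0973]
tool_rot: [0.208, 0.978, -0.0, 0.0]
ft_force: [1.5, -1.4, -0.8]
grip_width: 0.0134
grasp_force: 59.5
```

drive_tool(
  increments=[
    [[0, 0, -1], [0, 0, 0], 0.05],
    [[0, 0, 0], [0, 0, 0], 0.05],
  ],
)

```text
clock: 21.7
eef_pos: [0.4894, 0.0008, 0.0963]
tool_rot: [0.208, 0.978, -0.0, 0.0]
ft_force: [0.7, -1.9, -0.2]
grip_width: 0.0132
grasp_force: 59.5
```

```bash
python3 s.py
```

```text
t 21.7 p [489.4   0.8  96.3] psi 66.0 zax [ 0. -0. -1.] F [ 0.7 -1.9 -0.2] w 13.2 g 59.5 q [ 0.    0.32 -0.25  0.99 -0.    0.42]
```

The bore has engaged: no vertical force 5 mm below the shaft tip. I carry on down.

drive_tool(
  increments=[
    [[0, -0.3, -1], [0, 0, 0], 0.05],
    [[0, 0, -1], [0, 0, 0], 0.05],
    [[0, 0, -1], [0, 0, 0], 0.05],
    [[0, 0, 0], [0, 0, 0], 0.05],
  ],
)

```text
clock: 22.03
eef_pos: [0.4894, 0.0007, 0.0933]
tool_rot: [0.208, 0.978, 0.0, 0.0]
ft_force: [2.5, -1.6, -0.5]
grip_width: 0.0138
grasp_force: 59.4
```

drive_tool(
  increments=[
    [[0, 0, -1], [0, 0, 0], 0.05],
    [[0, 0, -1], [0, 0, 0], 0.05],
    [[0, 0, -1], [0, 0, 0], 0.05],
    [[0, 0, 0], [0, 0, 0], 0.05],
  ],
)

```text
clock: 22.37
eef_pos: [0.4894, 0.0007, 0.0903]
tool_rot: [0.208, 0.978, 0.0, 0.0]
ft_force: [1.3, -1.4, -0.7]
grip_width: 0.0133
grasp_force: 59.4
```

drive_tool(
  increments=[
    [[0, 0, -1], [0, 0, 0], 0.05],
    [[0, 0, -1], [0, 0, 0], 0.05],
    [[0, 0, -1], [0, 0, 0], 0.05],
    [[0, 0, 0], [0, 0, 0], 0.05],
  ],
)

```text
clock: 22.7
eef_pos: [0.4894, 0.0006, 0.0873]
tool_rot: [0.208, 0.978, 0.0, 0.0]
ft_force: [3.2, -1.2, -0.2]
grip_width: 0.0135
grasp_force: 59.5
```

```bash
python3 s.py
```

```text
t 22.7 p [489.4   0.6  87.3] psi 66.0 zax [ 0. -0. -1.] F [ 3.2 -1.2 -0.2] w 13.5 g 59.5 q [ 0.    0.33 -0.27  0.97 -0.    0.42]
```

Close to home, so next comes pressing through the spring to the stop.

drive_tool(
  increments=[
    [[0, 0, -1], [0, 0, 0], 0.05],
    [[0, 0, -1], [0, 0, 0], 0.05],
    [[0, 0, 0], [0, 0, 0], 0.05],
  ],
)

```text
clock: 22.95
eef_pos: [0.4894, 0.0007, 0.0856]
tool_rot: [0.208, 0.978, 0.0, 0.0]
ft_force: [2.7, -0.5, 4.4]
grip_width: 0.0134
grasp_force: 59.9
```

drive_tool(
  increments=[
    [[0, 0, -1.5], [0, 0, 0], 0.05],
    [[0, 0, -1.5], [0, 0, 0], 0.05],
    [[0, 0, 0], [0, 0, 0], 0.05],
  ],
)

```text
clock: 23.2
eef_pos: [0.4894, 0.0007, 0.0825]
tool_rot: [0.208, 0.978, 0.0, 0.0]
ft_force: [2.2, -1.5, 6.1]
grip_width: 0.0132
grasp_force: 60.1
```

drive_tool(
  increments=[
    [[0, 0, -1], [0, 0, 0], 0.05],
    [[0, 0, -1], [0, 0, 0], 0.05],
    [[0, 0, 0], [0, 0, 0], 0.05],
  ],
)

```text
clock: 23.45
eef_pos: [0.4894, 0.0007, 0.0807]
tool_rot: [0.208, 0.978, 0.0, 0.0]
ft_force: [2.3, -1.4, 6.1]
grip_width: 0.0132
grasp_force: 60.2
```

drive_tool(
  increments=[
    [[0, 0, -1], [0, 0, 0], 0.05],
    [[0, 0, 0], [0, 0, 0], 0.05],
  ],
)

```text
clock: 23.62
eef_pos: [0.4894, 0.0007, 0.0799]
tool_rot: [0.208, 0.978, 0.0, 0.0]
ft_force: [0.9, -0.9, 7.3]
grip_width: 0.0134
grasp_force: 60.5
```

drive_tool(
  increments=[
    [[0, 0, -1], [0, 0, 0], 0.05],
    [[0, 0, 0], [0, 0, 0], 0.05],
  ],
)

```text
clock: 23.78
eef_pos: [0.4895, 0.0007, 0.0797]
tool_rot: [0.208, 0.978, 0.0, 0.001]
ft_force: [-0.8, -2.2, 11.8]
grip_width: 0.0132
grasp_force: 61.1
```

drive_tool(
  increments=[
    [[0, 0, -1], [0, 0, 0], 0.05],
    [[0, 0, 0], [0, 0, 0], 0.05],
  ],
)

```text
clock: 23.95
eef_pos: [0.4896, 0.0007, 0.0795]
tool_rot: [0.208, 0.978, 0.0, 0.001]
ft_force: [-2.5, -1.3, 18.2]
grip_width: 0.0135
grasp_force: 61.9
```

drive_tool(
  increments=[
    [[0, 0, -1], [0, 0, 0], 0.05],
    [[0, 0, 0], [0, 0, 0], 0.05],
  ],
)

```text
clock: 24.12
eef_pos: [0.4897, 0.0007, 0.0794]
tool_rot: [0.208, 0.978, 0.0, 0.001]
ft_force: [-4.6, -1.3, 25.0]
grip_width: 0.0136
grasp_force: 62.7
```

drive_tool(
  increments=[
    [[0, 0, 0], [0, 0, 0], 0.05],
    [[0, 0, 0], [0, 0, 0], 0.05],
    [[0, 0, 0], [0, 0, 0], 0.05],
    [[0, 0, 0], [0, 0, 0], 0.05],
  ],
)

```text
clock: 24.45
eef_pos: [0.4897, 0.0007, 0.0794]
tool_rot: [0.208, 0.978, 0.0, 0.001]
ft_force: [-3.9, -0.6, 23.0]
grip_width: 0.0135
grasp_force: 62.7
```

```bash
cat > f.py <<'E'
from s import *
st(); c=camera('scene'); B=brown(c)
for k,w in(('L',(.616,.045)),('N',(.5615,-.012)),('c',(.673,-.0103)),('d',(.6188,-.0667))):
    u,v=proj(c,[*w,.078]); m=comp(B,u,v); xy,i=fit(c,m,eggcloud(.072,.062),w); print(k,xy.round(4),round(i,3))
E
python3 f.py; sed -i 's/x0,y0=308,175/x0,y0=290,175/' v.py; python3 v.py
```

```text
t 24.45 p [489.7   0.7  79.4] psi 66.0 zax [ 0.003 -0.    -1.   ] F [-3.9 -0.6 23. ] w 13.5 g 62.7 q [ 0.    0.34 -0.28  0.95 -0.    0.42]
L [0.6157 0.0447] 0.933
N [ 0.5607 -0.012 ] 0.786
c [ 0.6727 -0.0108] 0.915
d [ 0.618  -0.0669] 0.903
t 24.5 p [489.7   0.7  79.4] psi 66.0 zax [ 0.003 -0.    -1.   ] F [-4.4 -0.9 22.8] w 13.5 g 62.7 q [ 0.    0.34 -0.28  0.95 -0.    0.42]
```

View pics/v.png

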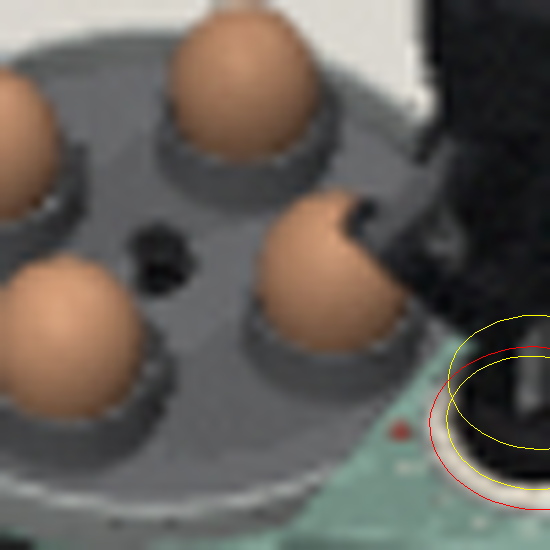

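The four eggs stand upright in their wells. The knob sits down on the dial at the stop, with about 23 N steady, so I hand in.

```bash
python3 -c "
from workcell import job_done
print(job_done())"
```

```text
the job is handed in; nothing more can be done
None
```

The job is handed in at about 24.5 s: both tray eggs stand upright in the two empty wells, and the knob is fully home and still gripped, pressing the shaft to its stop with about 23 N.

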